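# Pin the shear box, then hold the curing case open

## Robot

A 7-joint arm with a two-finger parallel gripper is mounted at the origin on the work surface. World frame = base frame: x ahead of the robot, y to its left, z up, the work surface at z = 0. Lengths are in m, angles in rad, forces in N, time in s.
With the tool pointing down it reaches from about 0.4 to 0.85 m from the base axis. Payload 10.4 kg.
Tool frame: the origin (TCP) lies between the finger pads; the fingertips stand 22 mm ahead of it and the grasp point (between the pads) lies 3 mm ahead of it (r.nose_length is the distance from the TCP to the fingertips, in m); z points along the fingers, y is the line along which they close (so a half turn about z gives the same grasp; the last joint's range is limited). The gripper opens to 87 mm and grips with 3 to 60 N. Pads are 19 mm wide; open, the fingers measure 117 mm over their backs; the gripper's body (75 mm by 190 mm) begins 51 mm behind the grasp point.
Start: joints at [1.128, 0.332, -0.065, 1.46, 0.022, 1.35, -0.088], TCP at [0.255, -0.571, 0.245] pointing down, gripper open.
Joint ranges: [-2.6, 2.6], [-0.5, 2.12], [-1.47, 1.34], [0.16, 2.42], [-1.27, 4.41], [0.06, 2.06], [-2.6, 2.6]. Speed limits (rad/s): [2.22, 2.22, 2.79, 2.79, 3.14, 3.14, 3.14].

## Interface

Orientations are given as a unit quaternion [x, y, z, w].
In Python, from bench import readout, cams, r gives the robot as it stands. The module is installed in compiled form; this text tells all that it offers.
- The arm moves only by the tool step_arm, never from a script. Its argument "deltas" is a list that holds one entry, the list of rows, each a list of 7 numbers: the turn, a rotation vector about the tool's x, y, z in rad, then the shift along the tool's x, y, z in m, then the opening in per cent of the stroke, from 0 (shut) to 100 (fully open). A call has 1 to 20 rows; each row is the pose to reach, as a shift and turn from the pose commanded when the call began, along the tool's axes at that moment; what a row does not reach only later rows make up. A row lasts 1/8 s, in which the tool goes at most 62.5 mm and 10.7 degrees, less where a joint would pass 70% of its speed; a pose out of reach is approached as far as the arm can. A call with a gripper value outside its range is refused whole. The fingers move at their own pace and stop on an object; "squeeze" is the grip in N (left out, the last holds). Time passes only in rows, so rows that repeat a pose let the fingers close. It gives the time, the measured TCP pose, the force, the opening and the grip force at its end, in the units of the state.
- readout.read_state(): the state, without advancing time (a new reading comes with each control period).
- cams.camera(name): name is "scene" or "top" or "wrist"; returns a dict with "img" (384x512x3 uint8, red, green, blue), "fx", "fy", "cx", "cy" (pixels), "origin" and "rotation" of the camera in the world; the wrist camera has in their place "T_tool_cam" (4x4, takes a point from camera to tool coordinates, whose origin is the TCP and whose axes are the flange's). Camera axes: x right, y up, looking along -z (the intrinsics and any distortion apply to the point x, -y, -z); pixel columns grow to the right and rows downward; lengths in m; the calibration is good to about 2 mm. A picture is of the moment at which its call begins: read the wrist's pose just before it. There is no depth.
- r.close_job(): hands the job in; it is judged then, once.
The state is a dict: "time": time; "joint_positions": joint angles; "joint_vel": joint speeds; "joint_torque": joint torques, N m; "ee_pos": TCP position; "eef_rot": TCP orientation; "ft_force": force on the tool from outside, world axes, zero at the start; "torque": the same for the moment, N m; "width": finger opening in m; "grip_force": force on a finger pad.
Only numpy, scipy, OpenCV 4.12 (cv2) and the standard library are available. Lean on these libraries where they do the work, as an engineer would, in place of code of your own. Each camera call takes 0.05 s, during which the arm holds its last target. There are 200 camera calls.

## Task

Get the shear box ready for its next specimen: take the loose headed locating pin out of the wooden stand and set it upright and fully home in the empty corner bore of the brass shear box, and let go of it. Then lift the lid of the grey curing case by its bar and hold it open at 50 degrees from shut, for a colleague to take a specimen out; the lid falls shut if let go, so finish while still holding it there, steady, with nothing else propping it. Leave the pin that already stands in the shear box and everything else on the bench where it is.

Things in the scene. Friction and masses are not known exactly. Their poses are not given: they have to be found in the camera images.
- pin: The loose locating pin, steel, standing upright in one of the two holes of the wooden stand (12 mm above the bench, 18 mm deep in the hole). Shank 14 mm diameter with a slightly chamfered foot, 75 mm long in all including a round head 24 mm in diameter and 14 mm high at the top. About 90 g. Origin at the centre of its underside, z along the pin towards the head.
- pin_stand: Wooden pin stand, fixed, 110 x 45 x 30 mm high, with two holes 16 mm wide and 18 mm deep, 35 mm either side of its centre along its x axis. One holds the headed pin, the other the headless plug; which is which varies. Origin at the centre of its underside.
- plug: Headless steel plug, 14 mm diameter, 45 mm long, standing in the other hole of the stand, 70 mm from the pin. To be left there. Origin at the centre of its underside, z up along it.
- shear_box: Brass shear box, a square block 130 x 130 x 45 mm high, fixed to the bench, with a 62 mm square steel plate and small boss in the middle of its top (10 mm high in all). Two pin bores lie in opposite corners, at (+46, +46) mm (empty) and (-46, -46) mm (already filled) in its own x, y. The bore bottoms are dark; the other two corners are plain. Origin at the centre of its underside, z up.
- bore (a point): Mouth of the empty bore, at its centre on the shear box's top face (45 mm above the bench): round, 16 mm wide, vertical, blind, 30 mm deep, so the pin seated fully home has its underside 30 mm below this point and stands 45 mm above the face. Axes as the shear box.
- seated_pin: The like pin (14 mm shank, 24 mm head, 75 mm long) that already stands in the bore of the opposite corner, 130 mm from the empty one. To be left there. Origin at the centre of its underside.
- case: Grey curing case holding specimens, fixed to the bench, 200 (x) x 240 (y) x 90 mm high, open-topped under its lid. Its front is its -x side. Origin at the centre of its underside, z up.
- lid (a joint): Angle in rad of the case's lid about its hinge: 0 shut, grows as it opens upward, stop at 1.3. 50 degrees is 0.873. The hinge runs along the case's y axis on its far (+x) rim; it is free, so the lid (6 mm aluminium, about 0.5 kg) falls shut from any angle when not held.
- lid_bar (a point): Middle of the lid's bar handle: a round steel bar 12 mm in diameter, 120 mm long along the case's y axis, in the plane of the lid, 45 mm in front of its front edge and carried by two legs at the bar's ends. Shut, it is 93.5 mm above the bench with free space above and below, and a clear gap of about 38 mm between bar and lid edge. It may turn between fingers that pinch it. Axes turn with the lid.
- lid_hinge (a point): Middle of the lid's hinge line, 93.5 mm above the bench; the bar lies 245 mm from it. Moving the lid carries the bar round this line in an arc, up and away from the case's front. Axes turn with the lid: y along the hinge; -x points to the bar.
- weight: Brass knobbed weight, 56 mm diameter, 50 mm high. Origin under its centre. Leave alone.
- bowl: Steel bowl, 120 mm wide, 55 mm high. Origin under its centre. Leave alone.
- wash_bottle: White bottle with red cap, 66 mm diameter, 170 mm high. Origin under its centre. Leave alone.
- tin: Red tin, 100 mm diameter, 110 mm high. Origin under its centre. Leave alone.
- brush: Hand brush with wooden handle, lying on the bench behind the other things. Leave alone.
- ring: Empty brass specimen dish, 70 mm wide, 25 mm high. Origin under its centre. Leave alone.
Not all that is in view belongs to the job. What is shaped like the shear_box but blue or purple is not meant.

How it is judged:
On the way, in this order (a step that is already met when the one before it is completed fails the run):
1. the headed pin stands fully home in the empty bore, let go (horizontal distance between pin and bore below 0.004 m and z of pin in the frame of bore below -0.026 m and angle between pin's own z axis and vertical below 0.08 rad and contact force between pin and the arm below 0.05 N and contact force between pin and the fingers below 0.05 N), for 0.2 s.
2. the robot holds the lid at 50 degrees (value of joint lid between 0.768 and 0.977 rad and (contact force between lid and the fingers above 0.5 N or contact force between lid and the arm above 0.5 N)), for 0.3 s.
At the end, for the whole second after the job is handed in: The headed pin stands upright (within 0.08 rad) in the bore that was empty, within 4 mm of its axis and at least 26 mm deep of 30, untouched by the robot; the lid is held by the robot (more than 0.5 N) at 50 +- 6 degrees (0.768 to 0.977 rad), still, and nothing loose touches it (all of step 1 and all of step 2 and velocity of joint lid between -0.08 and 0.08 rad/s and linear speed of pin below 0.02 m/s and contact force between lid and plug below 0.2 N and contact force between lid and weight below 0.2 N and contact force between lid and bowl below 0.2 N and contact force between lid and wash_bottle below 0.2 N and contact force between lid and tin below 0.2 N and contact force between lid and brush below 0.2 N and contact force between lid and ring below 0.2 N and contact force between lid and pin below 0.2 N and contact force between lid and seated_pin below 0.2 N); the arm keeps its last pose, push and grip.
It fails at once if another thing on the bench is shifted by more than 30 mm (distance of any of plug, weight, bowl, wash_bottle, tin, brush, ring from where it was at the start of the episode above 0.03 m).
It fails at once if the pin already in the shear box is pulled out or shifted by more than 15 mm (distance of seated_pin from where it was at the start of the episode above 0.015 m).
It also fails if it takes over 58 s, if anything falls off the work surface, if the arm or the gripper's body presses on something with over 40 N, if the wrist force passes 120 N, or if a joint passes its speed limit or range.

## Working session

There is one attempt and no reset: what is moved stays moved. The work goes in short steps, Python scripts to look and compute and a tool call to move; the robot and the scene stay as the last step left them, time stands still between calls to the robot, and variables do not carry over. Pictures are saved under pics/ and viewed, at most 10 in all, crops included, and the job is handed in when it is done.

Besides the shell and the picture viewer there is one more tool, called after ">>>" by a JSON object that holds its "method" and its "body". step_arm: Moves the arm, as the interface text tells. Its arguments: {"type":"object","properties":{"deltas":{"type":"array"},"squeeze":{"type":"number"}},"required":["deltas"]}

```bash
mkdir -p pics; python3 - <<'E'
from bench import readout,cams,r
import cv2,json
s=readout.read_state();print(s['ee_pos'],s['eef_rot'],r.nose_length,s['time'])
for n in ['scene','top']:
    c=cams.camera(n);cv2.imwrite(f'pics/{n}0.png',c['img'][:,:,::-1]);print(n,{k:v for k,v in c.items() if k!='img'})
E
```

```text
[ 0.25458989 -0.57040625  0.24375393] [ 9.78046079e-01  2.08387527e-01 -1.88791613e-04 -6.85304373e-04] 0.022 0.0
scene {'fx': 439.7126143071179, 'fy': 439.7126143071179, 'cx': 250.6047350904742, 'cy': 189.32517126367043, 'origin': array([ 1.25716195, -1.26358684,  1.06026566]), 'rotation': array([0.45529448, 0.12129692, 0.24279335, 0.84796544])}
top {'fx': 408.70298100636467, 'fy': 408.70298100636467, 'cx': 245.3481975842602, 'cy': 197.60291682559355, 'origin': array([ 0.4312986 , -0.03558071,  1.40463194]), 'rotation': array([ 0.02960423, -0.02556753, -0.69945323,  0.71360709])}
```

View pics/top0.png

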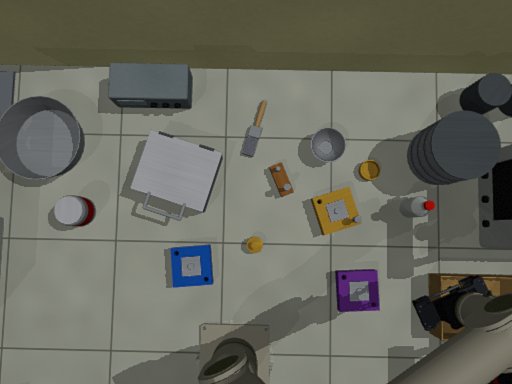

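View pics/scene0.png

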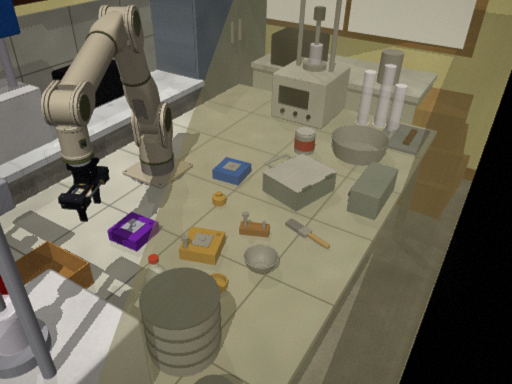

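The top view shows the brass shear box near (336,211), the stand near (281,180), and the case near (176,172) with its bar near (163,210). The scene view shows the same layout; the headed pin looks like the taller one, near (246,217).

```bash
cat > h.py <<'E'
import numpy as np,cv2
from scipy.spatial.transform import Rotation as R
from bench import readout,cams,r
def world(c,uv,z):
    d=R.from_quat(c['rotation']).apply([(uv[0]-c['cx'])/c['fx'],-(uv[1]-c['cy'])/c['fy'],-1.]);o=np.array(c['origin'])
    return o+d*(z-o[2])/d[2]
def proj(c,p):
    q=R.from_quat(c['rotation']).inv().apply(np.array(p)-c['origin']);return [c['cx']-c['fx']*q[0]/q[2],c['cy']+c['fy']*q[1]/q[2]]
def wcam():
    s=readout.read_state();c=cams.camera('wrist');T=np.array(c['T_tool_cam']);Q=R.from_quat(s['eef_rot'])
    c['origin']=Q.apply(T[:3,3])+s['ee_pos'];c['rotation']=(Q*R.from_matrix(T[:3,:3])).as_quat();return c,s
E
python3 - <<'E'
from h import *
t=cv2.imread('pics/top0.png');s=cv2.imread('pics/scene0.png')
a=cv2.resize(t[155:240,262:364],None,fx=5,fy=5,interpolation=2)
b=cv2.resize(t[125:225,125:230],None,fx=5,fy=5,interpolation=2)[:425]
b=cv2.resize(t[130:225,128:228],None,fx=3,fy=3,interpolation=2)
d=cv2.resize(s[205:265,175:275],None,fx=5,fy=5,interpolation=2)
o=np.zeros((600,800,3),np.uint8);o[:425,:510]=a;o[:285,510-10:800]=b[:,:300];o[300:600,510-10+0:800]=d[:, :300]
cv2.imwrite('pics/z.png',o)
c=cams.camera('top')
hsv=cv2.cvtColor(t,cv2.COLOR_BGR2HSV)
m=cv2.inRange(hsv,(15,150,100),(30,255,255))
for k in cv2.findContours(m,0,2)[0]:
    if cv2.contourArea(k)>300: 
        q=cv2.boxPoints(cv2.minAreaRect(k));print('brass',q.round(1).tolist(),[world(c,p,.045)[:2].round(3).tolist() for p in q])
E
```

```text
brass [[312.1000061035156, 198.3000030517578], [348.3999938964844, 186.1999969482422], [360.6000061035156, 222.8000030517578], [324.29998779296875, 234.89999389648438]] [[0.54, -0.249], [0.583, -0.37], [0.461, -0.411], [0.419, -0.291]]
```

View pics/z.png

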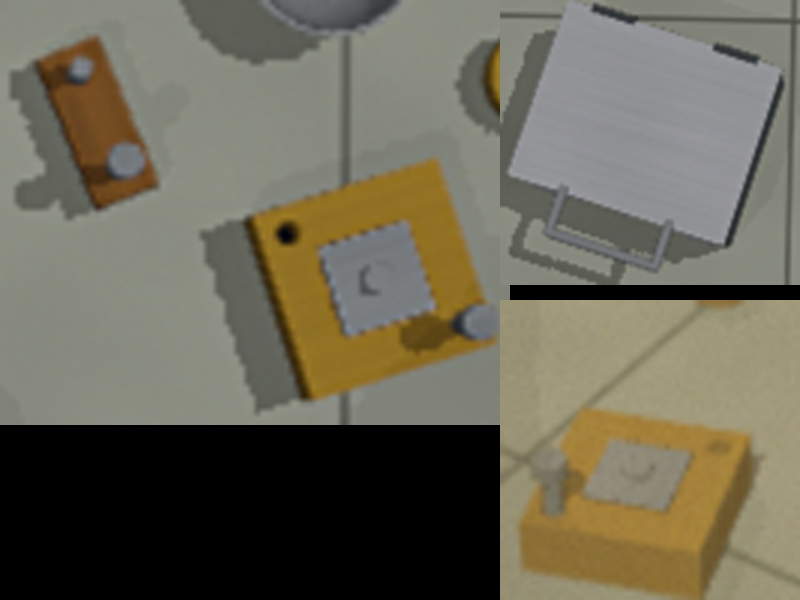

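The pin head is at about (287.2,187.0) in the top view, with the plug at (278,168.8). The empty bore is at (319.4,201.6) and the seated pin at (357.2,219.4). The bar ends are at (143.3,208) and (180.7,219.3).

```bash
python3 - <<'E'
from h import *
c=cams.camera('top');w=lambda u,z:world(c,u,z)[:2].round(4)
pin=w((287.2,187),.087);plug=w((278,168.8),.057);bore=w((319.4,201.6),.045);seat=w((357.2,219.4),.09)
print('pin',pin,'plug',plug,np.linalg.norm(pin-plug),'bore',bore,'seat',seat,np.linalg.norm(bore-seat))
a=w((143.3,208),.0935);b=w((180.7,219.3),.0935);print('bar',a,b,np.linalg.norm(a-b),(a+b)/2)
L=[w(u,.095) for u in ((131,188),(203.7,211.7),(150.3,131),(222.3,154))];print('lid',L,np.linalg.norm(L[0]-L[1]),np.linalg.norm(L[0]-L[2]))
s=readout.read_state();Q=R.from_quat(s['eef_rot']);print(Q.as_matrix().round(4))
d=pin-plug;print('stand dir',np.degrees(np.arctan2(d[1],d[0])))
print('tool y dir',np.degrees(np.arctan2(*Q.as_matrix()[[1,0],1])))
print('shift',Q.inv().apply([*pin,.2]-s['ee_pos']))
E
```

```text
pin [ 0.5714 -0.1618] plug [ 0.6348 -0.1334] 0.06947028141586878 bore [ 0.5291 -0.2737] seat [ 0.471  -0.3873] 0.12759533690539007
bar [0.4937 0.3003] [0.4599 0.1788] 0.1261137978176853 [0.4768  0.23955]
lid [array([0.5574, 0.3422]), array([0.4856, 0.1056]), array([0.7452, 0.2871]), array([0.6739, 0.0505])] 0.2472545247310957 0.19571624868671478
[[ 9.132e-01  4.076e-01 -4.000e-04]
 [ 4.076e-01 -9.132e-01  8.000e-04]
 [-0.000e+00 -9.000e-04 -1.000e+00]]
stand dir -155.8700289549065
tool y dir -65.94672498386122
shift [ 0.45581857 -0.24410543  0.04426142]
```

>>> {"method": "step_arm", "body": {"deltas": [[[0,0,0,0.046,-0.024,0,100],[0,0,0,0.092,-0.049,0,100],[0,0,0,0.137,-0.073,0,100],[0,0,0,0.182,-0.098,0,100],[0,0,0,0.228,-0.122,0.005,100],[0,0,0,0.274,-0.146,0.01,100],[0,0,0,0.319,-0.171,0.02,100],[0,0,0,0.365,-0.195,0.03,100],[0,0,0,0.41,-0.22,0.04,100],[0,0,0,0.456,-0.244,0.044,100],[0,0,0,0.456,-0.244,0.044,100],[0,0,0,0.456,-0.244,0.044,100]]], "squeeze": 30}}

```text
time: 1.7
ee_pos: [0.5714, -0.1625, 0.2003]
eef_rot: [0.978, 0.208, -0.0, 0.0]
ft_force: [-0.9, -1.6, 0.2]
width: 0.087
grip_force: 0.0
```

```bash
python3 - <<'E'
from h import *
c,s=wcam();cv2.imwrite('pics/w1.png',c['img'][:,:,::-1]);print(s['time'],s['ee_pos'],s['eef_rot'],s['ft_force'])
print(c['fx'],c['cx'],c['cy'],c['origin'],c['rotation'],[k for k in c])
print(proj(c,[.5714,-.1618,.087]),proj(c,[.5291,-.2737,.045]))
E
```

```text
1.7 [ 0.57144944 -0.1625015   0.20026597] [ 9.78059473e-01  2.08325541e-01 -3.55345862e-04  1.00027456e-04] [-0.85086641 -1.55368816  0.20881544]
274.9098396770793 255.8376141594328 194.12284945482915 [ 0.63697101 -0.13321136  0.34166405] [ 0.11010414 -0.07113991  0.5391339  -0.83195602] ['img', 'fx', 'fy', 'cx', 'cy', 'T_tool_cam', 'origin', 'rotation']
[np.float64(255.02234967324245), np.float64(197.1167775112376)] [np.float64(326.5013900849136), np.float64(255.8157929011546)]
```

View pics/w1.png

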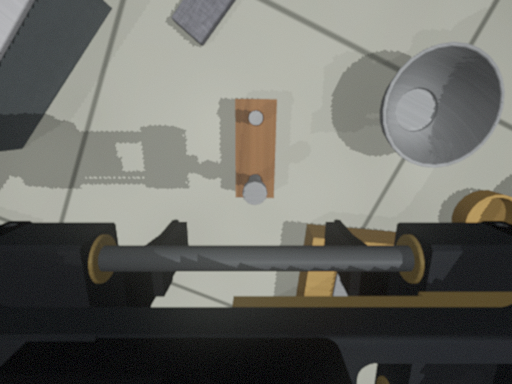

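The wrist view shows the pin head at about (255,192), against a predicted (255,197), and the plug at (256,118). The stand is aligned with the tool's x. I'll measure the head precisely and take the bore from the top view.

```bash
python3 - <<'E'
from h import *
c,s=wcam();hsv=cv2.cvtColor(c['img'],cv2.COLOR_RGB2HSV)
m=cv2.inRange(hsv,(0,0,80),(180,70,255));m[:, :238]=0;m[:,275:]=0;m[:100]=0;m[215:]=0
m2=m.copy();m2[:175]=0;m2[199:]=0
for k in cv2.findContours(m,0,2)[0]:
    if cv2.contourArea(k)>60:
        (u,v),rad=cv2.minEnclosingCircle(k);print(u,v,rad,cv2.boundingRect(k))
g=cv2.cvtColor(c['img'],cv2.COLOR_RGB2GRAY)
print(cv2.HoughCircles(cv2.resize(g[170:220,230:282],None,fx=4,fy=4,interpolation=2),3,1,50,param1=150,param2=20,minRadius=32,maxRadius=60) if 0 else cv2.HoughCircles(cv2.resize(g[170:220,230:282],None,fx=4,fy=4,interpolation=2),cv2.HOUGH_GRADIENT,1,50,param1=100,param2=12,minRadius=38,maxRadius=60))
Q=R.from_quat(s['eef_rot'])
for uv in ((255,192),(255,193.5)):
    p=world(c,uv,.087);print(p,Q.inv().apply(p-s['ee_pos']))
print(world(c,(255.5,118),.057))
E
```

```text
256.0 181.0 37.58999252319336 (238, 148, 37, 67)
254.5 116.94444274902344 7.7766876220703125 (247, 110, 16, 15)
None
[ 0.57578196 -0.16053857  0.087     ] [ 0.00536117 -0.00069075  0.11345774]
[ 0.57442315 -0.16114332  0.087     ] [ 0.00387386 -0.00069023  0.11345871]
[ 0.63858267 -0.13306265  0.057     ]
```

>>> {"method": "step_arm", "body": {"deltas": [[[0,0,0,0.0045,-0.0007,0.04,60],[0,0,0,0.0045,-0.0007,0.08,60],[0,0,0,0.0045,-0.0007,0.105,50],[0,0,0,0.0045,-0.0007,0.117,50],[0,0,0,0.0045,-0.0007,0.117,50],[0,0,0,0.0045,-0.0007,0.117,0],[0,0,0,0.0045,-0.0007,0.117,0],[0,0,0,0.0045,-0.0007,0.117,0],[0,0,0,0.0045,-0.0007,0.117,0],[0,0,0,0.0045,-0.0007,0.117,0]]], "squeeze": 40}}

```text
time: 3.05
ee_pos: [0.576, -0.1597, 0.0842]
eef_rot: [0.978, 0.208, 0.001, 0.0]
ft_force: [-0.1, -0.7, 6.0]
width: 0.0225
grip_force: 40.0
```

>>> {"method": "step_arm", "body": {"deltas": [[[0,0,0,0,0,-0.02,0],[0,0,0,0,0,-0.06,0],[0,0,0,0,0,-0.1,0],[0,0,0,-0.03,0.02,-0.116,0],[0,0,0,-0.07,0.046,-0.116,0],[0,0,0,-0.105,0.07,-0.116,0],[0,0,0,-0.127,0.084,-0.116,0],[0,0,0,-0.127,0.084,-0.116,0],[0,0,0,-0.127,0.084,-0.116,0]]]}}

```text
time: 4.18
ee_pos: [0.4943, -0.2871, 0.2002]
eef_rot: [0.978, 0.209, 0.0, -0.0]
ft_force: [-0.0, 0.9, -1.1]
width: 0.0225
grip_force: 40.0
```

```bash
python3 - <<'E'
from h import *
c,s=wcam();cv2.imwrite('pics/w2.png',c['img'][:,:,::-1]);print(s['time'],s['ee_pos'],s['eef_rot'],s['ft_force'],s['width'])
p=proj(c,[.5305,-.2735,.045]);print(p)
hsv=cv2.cvtColor(c['img'],cv2.COLOR_RGB2HSV)
u,v=map(int,p);m=cv2.inRange(hsv,(0,0,0),(180,255,60));k0=np.zeros_like(m);k0[max(v-25,0):v+25,u-25:u+25]=255;m&=k0
for k in cv2.findContours(m,0,2)[0]:
    if cv2.contourArea(k)>20:
        (a,b),rad=cv2.minEnclosingCircle(k);print(a,b,rad,cv2.boundingRect(k),world(c,(a,b),.045))
print('foot pred',proj(c,[s['ee_pos'][0],s['ee_pos'][1],s['ee_pos'][2]-.072]))
E
```

```text
4.175 [ 0.49432593 -0.28712468  0.20019688] [ 9.77951663e-01  2.08831015e-01  3.82525699e-04 -7.67898022e-05] [-0.04213733  0.86749955 -1.13150249] 0.02252067872700463
[np.float64(257.932752363265), np.float64(152.3701143287021)]
foot pred [np.float64(255.70616225439605), np.float64(211.18233488139478)]
```

View pics/w2.png

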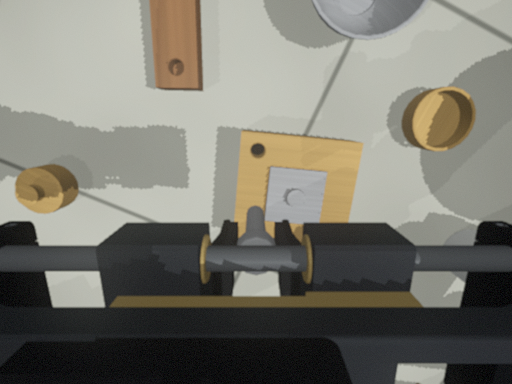

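The empty bore is at about (258,150) in the wrist view, and the held pin's foot tip is near (255,212). I'll measure both in this one image so the camera bias cancels.

```bash
python3 - <<'E'
from h import *
im=cv2.imread('pics/w2.png');g=cv2.cvtColor(im,6)
c,s=wcam()
k=cv2.resize(im[135:250,215:300],None,fx=5,fy=5,interpolation=2);cv2.imwrite('pics/z2.png',k)
b=g[138:162,245:271].astype(int);m=(b<75).astype(np.uint8)
M=cv2.moments(m,True);bu,bv=245+M['m10']/M['m00'],138+M['m01']/M['m00'];print('bore',bu,bv,M['m00'],world(c,(bu,bv),.045))
# project expected foot outline for given pin xy offsets in tool x
Q=R.from_quat(s['eef_rot'])
for dx in (-.004,-.002,0,.002):
    f=s['ee_pos']+Q.apply([dx,0,.0725]);th=np.linspace(0,6.28,40)
    P=np.array([proj(c,f+Q.apply([.007*np.cos(t),.007*np.sin(t),0])) for t in th]);print(dx,P.min(0).round(1),P.max(0).round(1))
E
```

```text
bore 257.42857142857144 148.83673469387756 98.0 [ 0.53388223 -0.27108714  0.045     ]
-0.004 [247.2 207.4] [264.2 223.5]
-0.002 [247.2 205.1] [264.2 221.2]
0 [247.2 202.7] [264.2 218.9]
0.002 [247.2 200.4] [264.3 216.7]
```

View pics/z2.png

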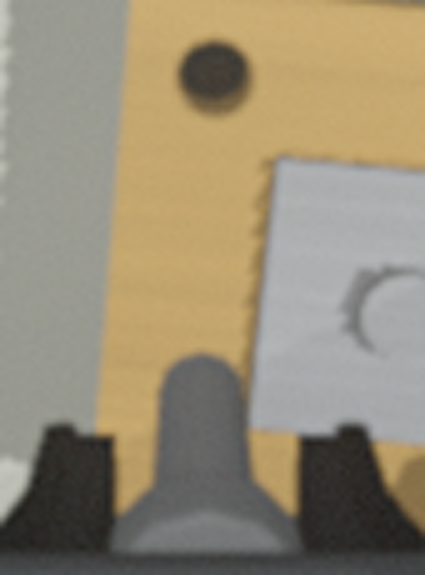

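```bash
python3 - <<'E'
from h import *
c,s=wcam();Q=R.from_quat(s['eef_rot'])
b=world(c,(257.4,150),.045);foot=world(c,(255.3,205.3),s['ee_pos'][2]-.0722);print(b,foot)
print(Q.inv().apply(b-s['ee_pos']))
E
```

```text
[ 0.53275459 -0.27155004  0.045     ] [ 0.49891625 -0.28444728  0.12769485]
[0.04101969 0.00175811 0.15491798]
```

>>> {"method": "step_arm", "body": {"deltas": [[[0,0,0,0.02,0.001,0.01,0],[0,0,0,0.0425,0.002,0.03,0],[0,0,0,0.0425,0.002,0.06,0],[0,0,0,0.0425,0.002,0.073,0],[0,0,0,0.0425,0.002,0.073,0],[0,0,0,0.0425,0.002,0.073,0]]]}}

```text
time: 5.08
ee_pos: [0.5341, -0.2728, 0.1276]
eef_rot: [0.978, 0.208, 0.001, 0.001]
ft_force: [0.4, -0.6, 0.8]
width: 0.0224
grip_force: 40.0
```

```bash
python3 - <<'E'
from h import *
c,s=wcam();im=c['img'][:,:,::-1];cv2.imwrite('pics/z3.png',cv2.resize(im[160:250,195:315],None,fx=6,fy=6,interpolation=2));print(s['time'],s['ee_pos'],s['eef_rot'],s['ft_force'],s['width'])
e=s['ee_pos'];Q=R.from_quat(s['eef_rot']);th=np.linspace(0,6.28,40)
for n,cen,rad in (('foot',e+Q.apply([-.0015,-.0003,.0722]),.007),('bore',np.array([.53275,-.27155,.045]),.008)):
    P=np.array([proj(c,cen+[rad*np.cos(t),rad*np.sin(t),0]) for t in th]);print(n,((P.min(0)-[195,160])*6+2.5).round(),((P.max(0)-[195,160])*6+2.5).round())
E
```

```text
5.075 [ 0.53408807 -0.2727702   0.12764531] [9.78060132e-01 2.08321228e-01 6.26824086e-04 5.01274506e-04] [ 0.43322286 -0.58880556  0.83479432] 0.022372105947408207
foot [313. 270.] [416. 367.]
bore [298. 237.] [410. 344.]
```

View pics/z3.png

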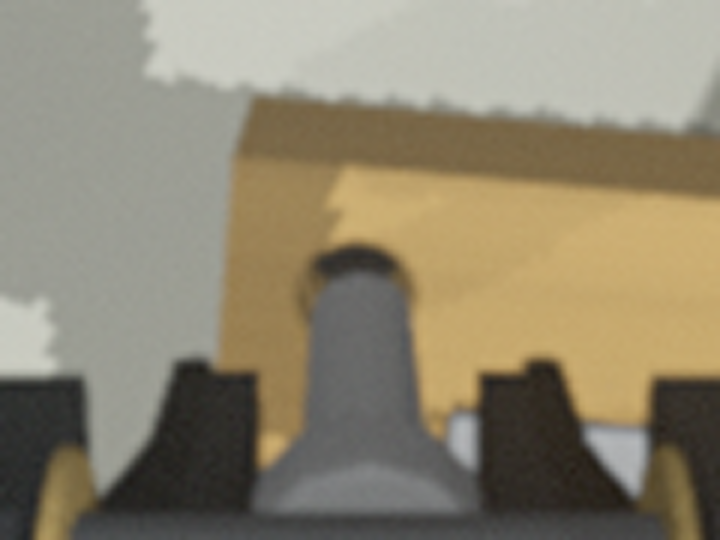

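The pin foot (centre u≈361, top row 268) sits almost over the bore (u≈357, rim top 243), about 0.8 mm off in tool y. I'll correct that and begin the insertion.

>>> {"method": "step_arm", "body": {"deltas": [[[0,0,0,0,-0.0008,0.003,0],[0,0,0,0,-0.0008,0.007,0],[0,0,0,0,-0.0008,0.011,0],[0,0,0,0,-0.0008,0.014,0],[0,0,0,0,-0.0008,0.017,0],[0,0,0,0,-0.0008,0.017,0]]]}}

```text
time: 5.88
ee_pos: [0.533, -0.2718, 0.1093]
eef_rot: [0.978, 0.208, -0.0, -0.0]
ft_force: [0.4, 1.2, -1.4]
width: 0.0224
grip_force: 40.0
```

>>> {"method": "step_arm", "body": {"deltas": [[[0,0,0,0,0,0.005,0],[0,0,0,0,0,0.01,0],[0,0,0,0,0,0.015,0],[0,0,0,0,0,0.019,0],[0,0,0,0,0,0.021,0],[0,0,0,0,0,0.021,0]]]}}

```text
time: 6.62
ee_pos: [0.5331, -0.2718, 0.0885]
eef_rot: [0.978, 0.208, -0.0, -0.0]
ft_force: [-0.6, 0.2, -0.9]
width: 0.0226
grip_force: 40.0
```

>>> {"method": "step_arm", "body": {"deltas": [[[0,0,0,0,0,0,60],[0,0,0,0,0,0,60],[0,0,0,0,0,0,60],[0,0,0,0,0,0,60],[0,0,0,0,0,-0.03,60],[0,0,0,0,0,-0.07,60],[0,0,0,-0.03,0,-0.115,60],[0,0,0,-0.06,0,-0.13,60],[0,0,0,-0.06,0,-0.13,60]]]}}

```text
time: 7.75
ee_pos: [0.4772, -0.2983, 0.2203]
eef_rot: [0.978, 0.207, 0.001, 0.001]
ft_force: [0.5, 0.7, -0.1]
width: 0.052
grip_force: 0.0
```

```bash
python3 - <<'E'
from h import *
c,s=wcam();im=c['img'][:,:,::-1];cv2.imwrite('pics/z4.png',cv2.resize(im[60:260,155:355],None,fx=3,fy=3,interpolation=2));print(s['time'],s['ee_pos'],s['eef_rot'],s['ft_force'],s['width'])
for z in (.09,.1): print(z,((np.array(proj(c,[.5327,-.2717,z]))-[155,60])*3).round())
# lid plan
H=np.array([.7096,.1688]);B=np.array([.4768,.2396]);print(np.linalg.norm(H-B))
d=H-B;print(np.degrees(np.arctan2(d[1],d[0])))
E
```

```text
7.75 [ 0.47721954 -0.2982892   0.22029414] [9.78407157e-01 2.06680877e-01 6.19330510e-04 1.43737535e-03] [ 0.48060024  0.66862953 -0.13708252] 0.051975351429413966
0.09 [295. 214.]
0.1 [295. 215.]
0.24332792688057817
-16.91576008389895
```

View pics/z4.png

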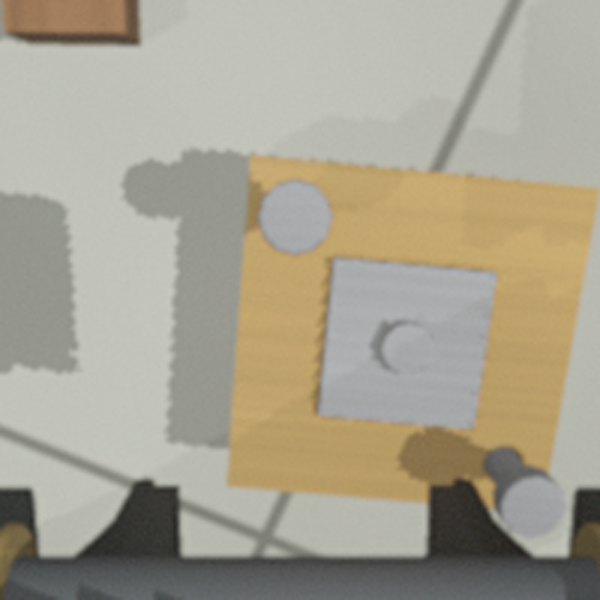

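The loose pin's head is at (295,217), matching the prediction for fully home, and the seated pin is untouched. Next I go above the lid bar, turned to pinch across it.

>>> {"method": "step_arm", "body": {"deltas": [[[0,0,-0.07,0.02,-0.045,0,60],[0,0,-0.15,0.04,-0.09,0,60],[0,0,-0.23,0.06,-0.134,0,60],[0,0,-0.31,0.081,-0.179,0,60],[0,0,-0.39,0.101,-0.223,0,60],[0,0,-0.47,0.121,-0.268,0,60],[0,0,-0.55,0.142,-0.312,0,60],[0,0,-0.63,0.162,-0.357,0,60],[0,0,-0.71,0.182,-0.402,0,60],[0,0,-0.79,0.202,-0.446,0,60],[0,0,-0.86,0.222,-0.491,0,60],[0,0,-0.86,0.222,-0.491,0,60],[0,0,-0.86,0.222,-0.491,0,60]]]}}

```text
time: 9.43
ee_pos: [0.4806, 0.2429, 0.2177]
eef_rot: [0.802, 0.597, -0.001, -0.0]
ft_force: [-0.4, -0.8, -0.2]
width: 0.0523
grip_force: 0.0
```

```bash
python3 - <<'E'
from h import *
c,s=wcam();im=c['img'][:,:,::-1];cv2.imwrite('pics/w5.png',im);print(s['time'],s['ee_pos'],s['joint_positions'],s['ft_force'],s['width'])
print(R.from_quat(s['eef_rot']).as_matrix().round(3))
for p in ((.4937,.3003),(.4768,.2396)): print(proj(c,[*p,.0935]))
E
```

```text
9.425 [0.48058531 0.24286024 0.21772182] [ 0.14372613  0.24733775 -0.79664412  1.69358869  0.18289635  1.27915935
 -0.98112659] [-0.42099978 -0.7731395  -0.24208829] 0.052315136496223144
[[ 0.286  0.958 -0.001]
 [ 0.958 -0.286 -0.   ]
 [-0.    -0.001 -1.   ]]
[np.float64(251.12197376842778), np.float64(133.99220588821814)]
[np.float64(252.50788498013975), np.float64(198.1071853795178)]
```

View pics/w5.png

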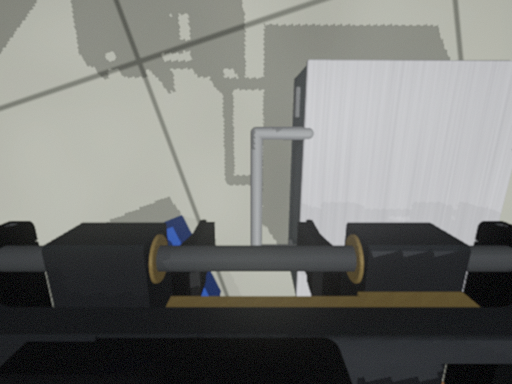

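The bar runs straight up the image at u≈256.5, with its end at row 131, so the tool is aligned to about 1 mm. I'll narrow the fingers to fit the gap, descend and pinch.

>>> {"method": "step_arm", "body": {"deltas": [[[0,0,0,0,0.001,0.02,35],[0,0,0,0,0.001,0.04,35],[0,0,0,0,0.001,0.06,35],[0,0,0,0,0.001,0.08,35],[0,0,0,0,0.001,0.1,35],[0,0,0,0,0.001,0.115,35],[0,0,0,0,0.001,0.121,35],[0,0,0,0,0.001,0.121,35],[0,0,0,0,0.001,0.121,0],[0,0,0,0,0.001,0.121,0],[0,0,0,0,0.001,0.121,0],[0,0,0,0,0.001,0.121,0]]], "squeeze": 25}}

```text
time: 10.98
ee_pos: [0.4807, 0.2429, 0.0979]
eef_rot: [0.802, 0.597, -0.001, -0.0]
ft_force: [-6.7, 0.2, 6.1]
width: 0.0115
grip_force: 25.0
```

>>> {"method": "step_arm", "body": {"deltas": [[[0,0,0,0,0.0002,-0.0107,0],[0,0,0,0,0.0009,-0.0214,0],[0,0,0,0,0.002,-0.032,0],[0,0,0,0,0.0037,-0.0425,0],[0,0,0,0,0.0083,-0.0634,0],[0,0,0,0,0.0148,-0.0838,0],[0,0,0,0,0.023,-0.1035,0],[0,0,0,0,0.0328,-0.1225,0],[0,0,0,0,0.0443,-0.1405,0],[0,0,0,0,0.0573,-0.1575,0],[0,0,0,0,0.0718,-0.1732,0],[0,0,0,0,0.0811,-0.1821,0],[0,0,0,0,0.0875,-0.1877,0],[0,0,0,0,0.0875,-0.1877,0],[0,0,0,0,0.0875,-0.1877,0],[0,0,0,0,0.0875,-0.1877,0],[0,0,0,0,0.0875,-0.1877,0],[0,0,0,0,0.0875,-0.1877,0]]]}}

```text
time: 13.22
ee_pos: [0.5645, 0.2175, 0.2873]
eef_rot: [0.802, 0.597, -0.0, -0.0]
ft_force: [-10.8, 0.3, 9.7]
width: 0.011
grip_force: 25.0
```

```bash
python3 - <<'E'
from h import *
s=readout.read_state();print(s['ee_pos'],s['ft_force'],s['width'],s['grip_force'],s['joint_vel'].round(4) if hasattr(s['joint_vel'],'round') else s['joint_vel'])
dz=s['ee_pos'][2]-.0979+.0014;print('angle est',np.degrees(np.arcsin((s['ee_pos'][2]-.0965)/.245)))
c=cams.camera('scene')['img'][:,:,::-1];t=cams.camera('top')['img'][:,:,::-1]
o=np.hstack([cv2.resize(c[90:240,180:350],(425,375)),cv2.resize(t[110:260,115:265],(375,375))]);cv2.imwrite('pics/f.png',o)
E
```

```text
[0.56447458 0.21748453 0.28730927] [-10.84696135   0.3014894    9.74505395] 0.01098633305901834 25.00537097454071 [-0.0009  0.0004 -0.0003 -0.0003 -0.0014  0.0001 -0.0007]
angle est 51.15205367748203
```

View pics/f.png

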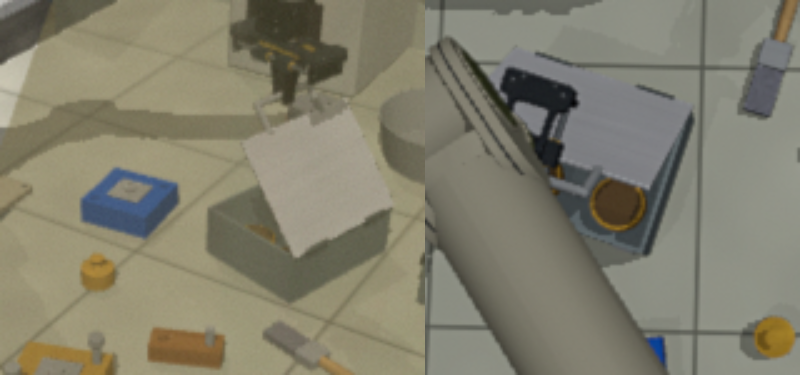

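The lid is held open by the bar; the height change gives about 50.6° and the horizontal travel about 50°. The pin stands in the brass box, and nothing touches the lid but the fingers.

```bash
python3 -c "
from bench import r;print(r.close_job())"
```

```text
the job is handed in; nothing more can be done
None
```

I set the pin fully home in the empty bore and let go of it, and the gripper is holding the lid steady at an estimated 50 to 51 degrees; I handed the job in at about 13 s, and no verdict came back.

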